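# Unclamp the acrylic sub-base and rack it on edge

## Task

The clear acrylic router sub-base stands on edge in the plywood edge-sanding fixture, held down by three captive clamp knobs. Turn the three knobs one after another counter-clockwise (seen from above), each fully to its open end stop, and only then lift the sub-base out and lower it on edge into the empty middle slot of the wooden rack, until it rests on the slot's floor; do not drop it. Leave the knobs fully open and everything else on the bench, including the two templates in the rack, where it is.

Things in the scene. Friction and masses are not known exactly. Their poses are not given: they have to be found in the camera images.
- sub_base: clear acrylic slab with a 30 mm hole through its middle, standing on edge: 10 mm thick (its x), 200 mm long (its y), 80 mm tall (its z); 0.19 kg. Origin: centre of its lower edge; its middle is free to grip at the upper edge. At the start it stands on the fixture's trough floor, upper edge 95 mm above the table.
- fixture: plywood sanding fixture, fixed, 116 x 254 mm on plan, base 15 mm thick, its trough (13 mm wide, 207 mm long, walls to 45 mm above the table) along its y. Origin: on the table below the trough's centre. Three aluminium posts carry the knobs: two behind the trough at (24, 62) and (24, -62) mm, one at the trough's +y end at (0, 122) mm.
- knob_left_grip (a point): point on the turning axis, 10 mm below the knob's top. Black upright bar 38 mm long, 12 mm thick, 26 mm tall (103 to 129 mm above the table), on a 6 mm steel hub of radius 12 mm; a steel toe under it, 12 mm wide, reaches 30 mm from the axis along the bar. The point turns with the knob, -x along bar and toe. The knob behind the trough at fixture (24, 62) mm, the one next to the end knob.
- knob_left (a joint): turn of that knob (rad): 0 = clamped, toe square over the sub-base; grows counter-clockwise seen from above to the open end stop at 1.5 rad, where the toe lies clear of the sub-base. Starts between 0 and 0.25; stiff enough to stay where it is left.
- knob_right_grip (a point): point on the turning axis, 10 mm below the knob's top. Black upright bar 38 mm long, 12 mm thick, 26 mm tall (103 to 129 mm above the table), on a 6 mm steel hub of radius 12 mm; a steel toe under it, 12 mm wide, reaches 30 mm from the axis along the bar. The point turns with the knob, -x along bar and toe. The knob behind the trough at fixture (24, -62) mm.
- knob_right (a joint): turn of that knob (rad): 0 = clamped, toe square over the sub-base; grows counter-clockwise seen from above to the open end stop at 1.5 rad, where the toe lies clear of the sub-base. Starts between 0 and 0.25; stiff enough to stay where it is left.
- knob_end_grip (a point): point on the turning axis, 10 mm below the knob's top. Black upright bar 38 mm long, 12 mm thick, 26 mm tall (103 to 129 mm above the table), on a 6 mm steel hub of radius 12 mm; a steel toe under it, 12 mm wide, reaches 30 mm from the axis along the bar. The point turns with the knob, -x along bar and toe. The knob at the trough's +y end, fixture (0, 122) mm.
- knob_end (a joint): turn of that knob (rad): 0 = clamped, toe square over the sub-base; grows counter-clockwise seen from above to the open end stop at 1.5 rad, where the toe lies clear of the sub-base. Starts between 0 and 0.25; stiff enough to stay where it is left.
- rack: light wooden rack fixed down, 140 x 240 mm on plan, with three parallel slots along its y, 38 mm apart in its x. Origin: on the table below its centre. Slots: 14 mm wide and 220 mm long between end walls (40 mm high), floor 12 mm above the table, straight walls to 34 mm, above that ridges slope open at 45 degrees to 46 mm. The outer slots hold dark wooden templates.
- middle_slot (a point): centre of the middle slot's floor, 12 mm above the table; y along the slot, z up. The sub-base's origin belongs here (either end first).
- template_long: bystander: dark hardwood template 8 mm thick, 170 mm long, 55 mm tall, on edge in the rack's far (+x) slot; top 67 mm above the table. Origin: centre of its lower edge.
- template_step: bystander: stepped dark hardwood template 8 mm thick, 130 mm long, 52 mm tall, on edge in the rack's near (-x) slot; top 64 mm above the table. Origin: centre of its lower edge.
- router: bystander: compact router standing on its base, 100 mm across, 198 mm tall, 1.7 kg. Origin: centre of its underside.
- mug: bystander: white ceramic mug with pencils, 80 mm across, 92 mm tall, pencils to 185 mm. Origin: centre of its underside.
- sanding_pad: bystander: orange hard silicone sanding pad 70 x 110 x 26 mm lying flat. Origin: centre of its underside.
- collet_wrench: bystander: stainless steel collet wrench about 150 mm long lying flat along its x. Origin: its middle.
- try_square: bystander: small try square lying flat, dark wooden stock 90 mm, steel blade 150 mm along its +x. Origin: under the stock's middle.
- collet_nut: bystander: steel collet nut 24 mm across, 20 mm tall. Origin: centre of its underside.
Not all that is in view belongs to the job. Leave any blue, orange or purple look-alike of the sub_base alone.

How it is judged (in metres and radians):
On the way:
1. all three knobs are turned to their open end stops while the sub-base still stands in the fixture (value of joint each of knob_left, knob_right, knob_end above 1.38 rad and distance of sub_base from where it was at the start of the episode below 0.03 m), for 0.2 s.
At the end, for the whole second after the job is handed in: All knobs open above 1.38 rad. The sub-base stands at rest in the middle slot: origin within 5 mm of the floor in height, 6 mm across, 20 mm along it; upright within 0.25 rad, in line within 0.12 rad. Both templates' origins are below 20 mm (value of joint each of knob_left, knob_right, knob_end above 1.38 rad and x of sub_base in the frame of middle_slot between -0.006 and 0.006 m and y of sub_base in the frame of middle_slot between -0.02 and 0.02 m and z of sub_base in the frame of middle_slot between -0.005 and 0.005 m and angle between sub_base's own z axis and vertical below 0.25 rad and angle between the y axis of sub_base and the y axis of middle_slot, either way round below 0.12 rad and linear speed of sub_base below 0.02 m/s and height (world z) of each of template_long, template_step below 0.02 m); the robot touches nothing.
It fails at once if a bystander (router, mug, sanding pad, wrench, square, collet nut or a template) is shifted by more than 30 mm, or a template is tipped over (distance of any of router, mug, sanding_pad, collet_wrench, try_square, collet_nut, template_long, template_step from where it was at the start of the episode above 0.03 m or angle between any of template_long, template_step's own z axis and vertical above 0.5 rad).
It fails at once if the sub-base is dropped: it falls faster than 0.6 m/s (about 18 mm of free fall) with no finger on it (linear speed of sub_base above 0.6 m/s and contact force between sub_base and the fingers below 0.1 N).
It also fails if it takes over 72 s, if anything falls off the work surface, if the arm or the gripper's body presses on something with over 40 N, if the wrist force passes 120 N, or if a joint passes its speed limit or range.

## Robot

A 6-joint arm with a two-finger parallel gripper is mounted at the origin on the work surface. World frame = base frame: x ahead of the robot, y to its left, z up, the work surface at z = 0. Lengths are in mm, angles in degrees, forces in N, time in s.
With the tool pointing down it reaches from about 275 to 825 mm from the base axis. Payload 4.9 kg.
Tool frame: the origin (TCP) lies at the very end of the fingers, on their centre line; the grasp point (between the pads) lies 19 mm behind it (hold_point_z is the distance from the TCP to the grasp point, in mm); z points along the fingers, y is the line along which they close (so a half turn about z gives the same grasp; the last joint's range is limited). The gripper opens to 85 mm and grips with 20 to 120 N. Pads are 22 mm wide; open, the fingers measure 114 mm over their backs; the gripper's body (76 mm by 85 mm) begins 54 mm behind the grasp point. The pads swing forward as they close: fully open they stand 13 mm farther back than shut.
Start: joints at [57.8, 18.69, -11.035, 60.275, 0, 82.311], TCP at [228.175, 500.454, 231.281] pointing down, gripper open.
Joint ranges: [-152.03, 152.03], [-55.5, 102.48], [-74.3, 77.21], [-110.64, 120.58], [-84.22, 78.4], [-180, 180]. Speed limits (degrees/s): [147.25, 147.25, 180, 180, 180, 180].

## Interface

Orientations are given as a 3x3 rotation matrix whose columns are the frame's x, y, z axes.
In Python, from workcell import * gives the robot as it stands.
- The arm moves only by the shell command python3 -m creep 'ROWS' [FORCE]. ROWS is JSON, a list of rows, each a list of 3 entries, a list of its own where there are three numbers: the finger opening in mm, from 0 to 85.4, then the shift along the tool's x, y, z in mm, then the turn about the tool's z in degrees. In form: [[fingers, [x, y, z], roll], ...]. A call has 1 to 20 rows; each row shifts and turns the commanded pose from where the row before left it, along the tool's axes as they then stand; what a row does not reach is not made up. A row lasts 1/12 s, in which the tool goes at most 41.7 mm and 7.16 degrees, less where a joint would pass 70% of its speed; a pose out of reach is approached as far as the arm can. A call with a gripper value outside its range is refused whole. The fingers move at their own pace and stop on an object; FORCE is the grip in N (left out, the last holds). Time passes only in rows, so rows that do not move let the fingers close. It gives the time, the measured TCP pose, the force, the opening and the grip force at its end, in the units of the state.
- read_state(): the state, without advancing time (a new reading comes with each control period).
- get_image(name): name is "side" or "top"; returns a dict with "pixels" (400x640x3 uint8, red, green, blue), "fx", "fy", "cx", "cy" (pixels), "camera_from_world" (4x4, takes a point from world to camera coordinates). Camera axes: x right, y up, looking along -z (the intrinsics and any distortion apply to the point x, -y, -z); pixel columns grow to the right and rows downward; lengths in mm; the calibration is good to about 2 mm. A picture is of the moment at which its call begins. There is no depth.
- close_job(): hands the job in; it is judged then, once.
The state is a dict: "t": time; "joints": joint angles; "joint_velocities": joint speeds; "tau": joint torques, N m; "eef_pos": TCP position; "orientation": TCP orientation; "ft_force": force on the tool from outside, world axes, zero at the start; "ft_torque": the same for the moment, N m; "width": opening from 0.0 (shut) to 1.0 (fully open); "gripper_force": force on a finger pad.
Only numpy, scipy, OpenCV 4.12 (cv2) and the standard library are available. Lean on these libraries where they do the work, as an engineer would, in place of code of your own. Each camera call takes 0.05 s, during which the arm holds its last target. There are 200 camera calls.

## Working session

There is one attempt and no reset: what is moved stays moved. The work goes in short steps, Python scripts to look and compute and a shell command to move; the robot and the scene stay as the last step left them, time stands still between calls to the robot, and variables do not carry over. Pictures are saved under pics/ and viewed, at most 10 in all, crops included, and the job is handed in when it is done.

```bash
mkdir -p pics; python3 - <<'E'
from workcell import *
import cv2
s=read_state();print({k:s[k] for k in('t','eef_pos','orientation','width','ft_force')})
for n in('top','side'):
    g=get_image(n);cv2.imwrite(f'pics/{n}0.png',g['pixels'][:,:,::-1]);print(n,[g[k] for k in('fx','fy','cx','cy')],g['camera_from_world'],[k for k in g])
E
```

```text
{'t': 0.0, 'eef_pos': array([227.86688653, 499.92874239, 230.48108701]), 'orientation': array([[-9.09885864e-01,  4.14857621e-01, -9.32348688e-04],
       [ 4.14858606e-01,  9.09884667e-01, -1.49342445e-03],
       [ 2.28771262e-04, -1.74563867e-03, -9.99998450e-01]]), 'width': 1.0030219858444744, 'ft_force': array([-0.59473234, -0.04133849, -0.08709311])}
top [397.52516346135, 397.52516346135, 316.70716316228595, 199.01980617389682] [[ 9.59018807e-03 -9.99864542e-01 -1.33763511e-02 -1.56898932e+00]
 [ 9.91936252e-01  7.82185701e-03  1.26496211e-01 -5.28781423e+02]
 [-1.26374448e-01 -1.44816101e-02  9.91876899e-01 -1.33902502e+03]
 [ 0.00000000e+00  0.00000000e+00  0.00000000e+00  1.00000000e+00]] ['pixels', 'fx', 'fy', 'cx', 'cy', 'camera_from_world']
side [478.7025898553072, 478.7025898553072, 316.91236614793763, 189.65693943315674] [[ 7.38964117e-01 -6.73571289e-01 -1.52889789e-02 -3.95976052e+02]
 [ 5.28639142e-01  5.65594145e-01  6.32964392e-01 -3.56336235e+02]
 [-4.17699284e-01 -4.75820325e-01  7.74029926e-01 -1.35399585e+03]
 [ 0.00000000e+00  0.00000000e+00  0.00000000e+00  1.00000000e+00]] ['pixels', 'fx', 'fy', 'cx', 'cy', 'camera_from_world']
```

View pics/top0.png

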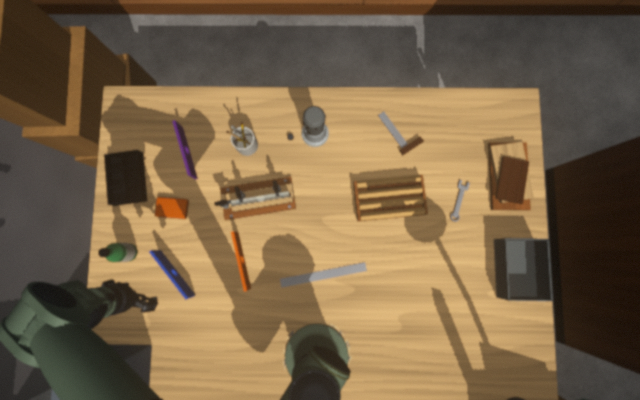

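View pics/side0.png

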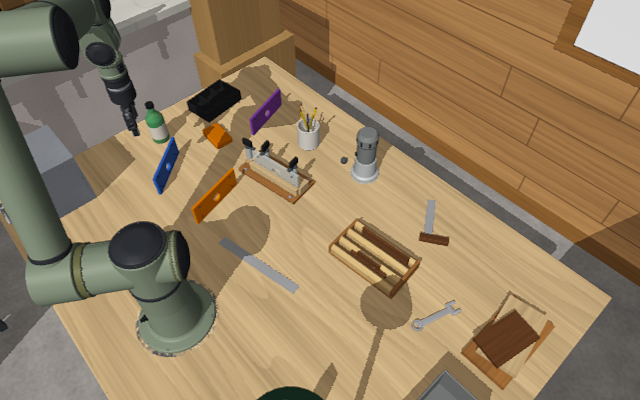

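The real sub-base is the clear slab in the fixture at about (258,197) in top and (275,165) in side. The look-alikes are blue (172,274), orange (240,262) and purple (185,150). I'll confirm this in enlarged crops.

```bash
python3 - <<'E'
import cv2
def crop(n,x,y,w,h,k,o):
    i=cv2.imread(f'pics/{n}0.png')[y:y+h,x:x+w];i=cv2.resize(i,None,fx=k,fy=k,interpolation=cv2.INTER_CUBIC)
    for a in range(0,w,10):cv2.putText(i,str(x+a),(a*k,10),0,.35,(0,0,255));cv2.line(i,(a*k,12),(a*k,18),(0,0,255))
    for a in range(0,h,10):cv2.putText(i,str(y+a),(0,a*k+4),0,.35,(0,0,255));cv2.line(i,(24,a*k),(30,a*k),(0,0,255))
    cv2.imwrite(f'pics/{o}.png',i)
crop('top',210,165,95,60,8,'ft');crop('side',230,130,95,75,8,'fs')
a=('top',345,165,90,60,8,'rt');crop(*a);crop('side',325,210,100,75,8,'rs')
E
```

```text
(no output)
```

View pics/ft.png

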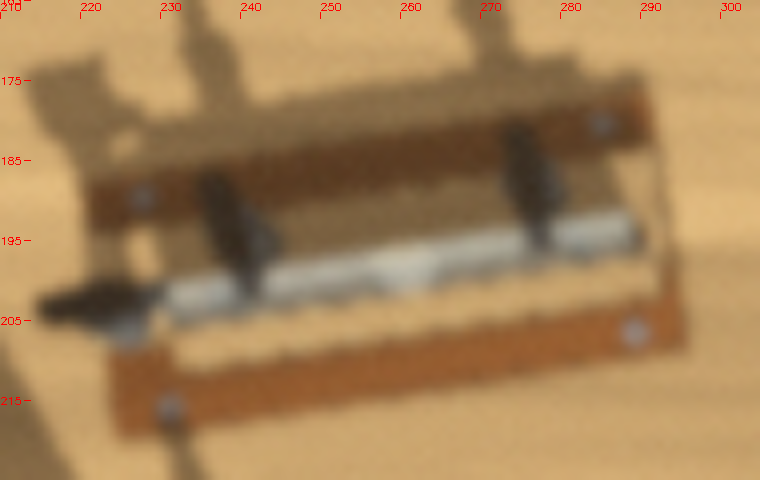

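View pics/fs.png

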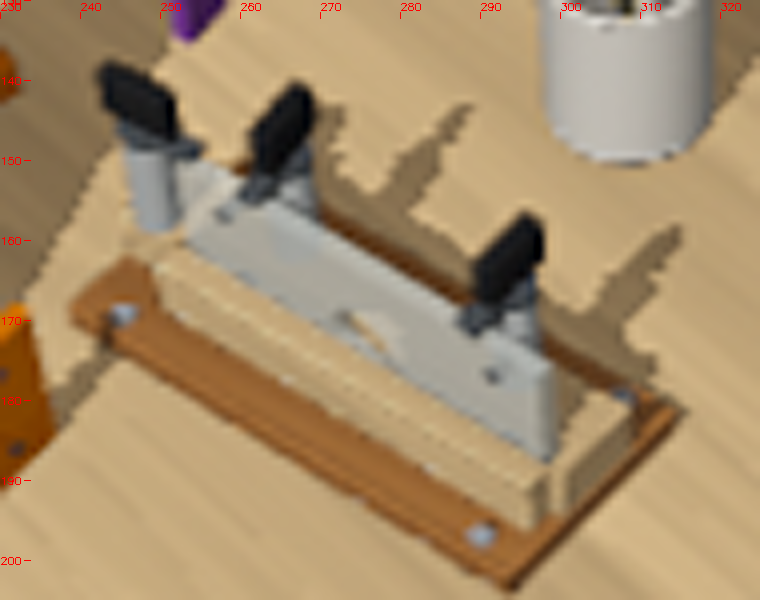

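View pics/rt.png

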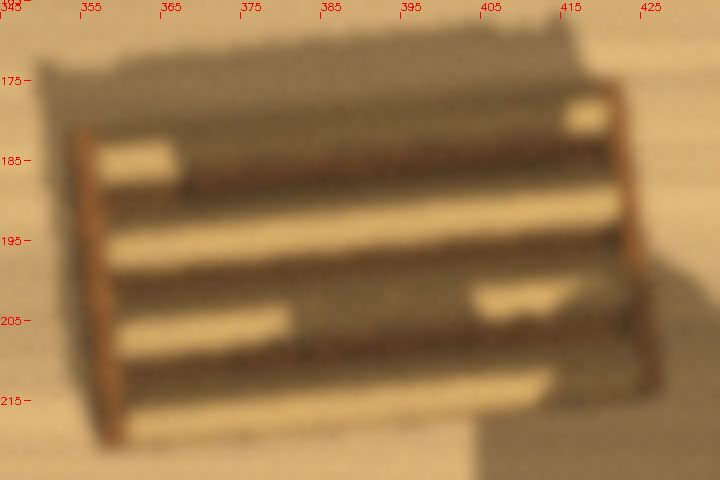

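View pics/rs.png

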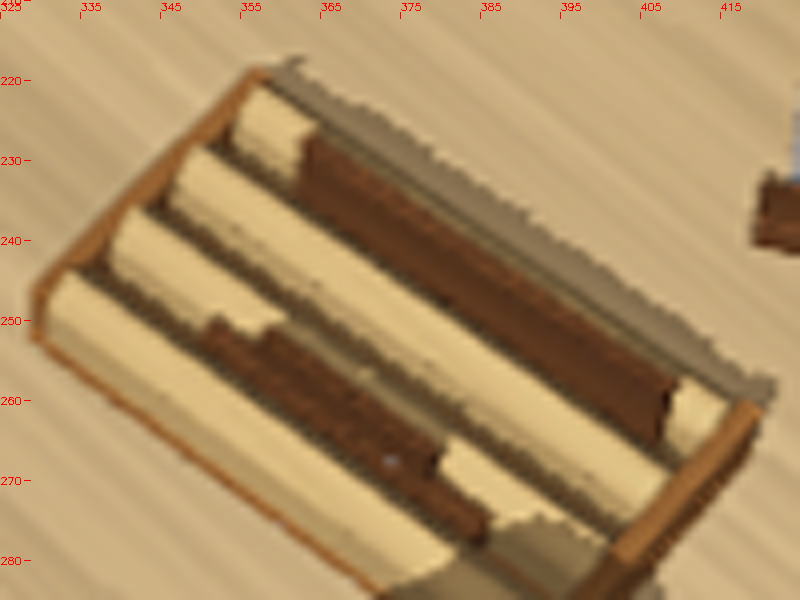

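Confirmed. The clear slab stands in the fixture, running in top from about (231,202) to (290,194) with the end knob at (220,203), so +y points left. The rack's middle slot is empty and lies between the crest bands in top at about (357,201) to (423,194). Next I'll fit the poses.

```bash
cat > h.py <<'E'
from workcell import *
import numpy as np,cv2
def proj(g,P):
    P=np.atleast_2d(P);M=np.array(g['camera_from_world']);c=P@M[:3,:3].T+M[:3,3]
    return np.c_[g['cx']-g['fx']*c[:,0]/c[:,2],g['cy']+g['fy']*c[:,1]/c[:,2]]
def W(p,L):
    L=np.atleast_2d(L);c,s=np.cos(p[2]),np.sin(p[2]);return np.c_[p[0]+c*L[:,0]-s*L[:,1],p[1]+s*L[:,0]+c*L[:,1],L[:,2]]
E
cat > fit.py <<'E'
from h import *
from scipy.optimize import least_squares
G={n:get_image(n) for n in('top','side')}
O={'ft':('top',210,165),'fs':('side',230,130),'rt':('top',345,165),'rs':('side',325,210)}
def fit(obs,x0,extra):
    def r(p):
        o=[]
        for c,L,uv,b in obs:
            n,x,y=O[c];L=np.array(L,float)
            if b: L=L+[p[3],p[4],0]
            o.append((proj(G[n],W(p,L))[0]-(np.array([x,y])+(np.array(uv)+.5)/8-.5)))
        return np.r_[np.ravel(o),np.array(p[3:])*.02]
    s=least_squares(r,x0,loss='soft_l1');
    print(s.x[0:2],np.degrees(s.x[2]),s.x[3:]);
    for (c,L,uv,b),e in zip(obs,r(s.x)[:2*len(obs)].reshape(-1,2)):print(c,L,e.round(2))
    return s.x
f=fit([('fs',(5,-100,95),(553,358),0),('fs',(-5,-100,95),(540,368),0),
('ft',(5,-100,95),(630,210),0),('ft',(5,100,95),(163,286),0),
('ft',(-58,-127,15),(688,348),1),('ft',(-58,127,15),(118,440),1),('ft',(58,-127,15),(648,72),1),
('fs',(-58,-127,15),(512,578),1),('fs',(58,-127,15),(683,410),1),('fs',(-58,127,15),(70,303),1)],[545,200,.15,0,0],1)
r=fit([('rt',(70,120,40),(74,130),0),('rt',(-70,120,40),(102,446),0),('rt',(70,-120,40),(624,78),0),('rt',(-70,-120,40),(662,392),0),
('rs',(70,120,40),(256,67),0),('rs',(-70,120,40),(35,298),0),('rs',(70,-120,40),(763,408),0),
('rt',(19,110,46),(103,238),0),('rt',(19,-110,46),(617,186),0),('rt',(-19,110,46),(116,320),0),('rt',(-57,110,46),(122,410),0),
('rs',(19,110,46),(195,145),0),('rs',(19,-110,46),(682,470),0)],[540,-230,.1],0)
np.save('fr.npy',np.r_[f[:3],r[:3]])
E
cat > ov.py <<'E'
from h import *
import sys
f=np.load('fr.npy');F,R=f[:3],f[3:];G={n:get_image(n) for n in('top','side')}
T=[float(a) for a in sys.argv[2:5]]
def box(x0,x1,y0,y1,z0,z1):
    v=[(x,y,z) for x in(x0,x1) for y in(y0,y1) for z in(z0,z1)];return [(v[a],v[b]) for a in range(8) for b in range(a) if sum(i!=j for i,j in zip(v[a],v[b]))==1]
seg=[[W(F,p) for p in e] for e in box(-5,5,-100,100,15,95)]
for (x,y,y0),t in zip([(24,62,0),(24,-62,0),(0,122,-np.pi/2)],T):
    k=W(F,(x,y,0))[0];q=[k[0],k[1],F[2]+y0+t]
    seg+=[[W(q,p) for p in e] for e in box(-19,19,-6,6,103,129)]
seg+=[[W(R,p) for p in e] for e in box(-70,70,-120,120,0,40)]
for x,z in((19,46),(-19,46),(7,34),(57,46),(-57,46)):seg.append([W(R,(x,110,z)),W(R,(x,-110,z))])
k=4;rows=[]
for cs in((('top',205,162,100,72),('top',340,162,100,72)),(('side',232,128,100,78),('side',325,208,100,78))):
    t=[]
    for n,x,y,w,h in cs:
        i=cv2.resize(G[n]['pixels'][y:y+h,x:x+w,::-1],None,fx=k,fy=k,interpolation=cv2.INTER_CUBIC)
        for a,b in seg:
            u=[tuple(int(c) for c in ((proj(G[n],p)[0]-[x,y]+.5)*k*8)) for p in(a,b)];cv2.line(i,u[0],u[1],(0,255,0),1,cv2.LINE_AA,3)
        t.append(i)
    rows.append(np.hstack(t))
cv2.imwrite(sys.argv[1],np.vstack(rows))
E
python3 fit.py && python3 ov.py pics/ov1.png 0.12 0.12 0.12
```

```text
[526.25329067 194.73480657] 9.909536278106403 [11.96395476 13.93830308]
fs (5, -100, 95) [0.51 0.39]
fs (-5, -100, 95) [0.19 1.  ]
ft (5, -100, 95) [-0.21 -0.24]
ft (5, 100, 95) [-1.56  0.11]
ft (-58, -127, 15) [ 0.42 -0.46]
ft (-58, 127, 15) [-0.21 -0.08]
ft (58, -127, 15) [0.29 1.79]
fs (-58, -127, 15) [ 0.05 -0.19]
fs (58, -127, 15) [ 0.15 -0.48]
fs (-58, 127, 15) [-0.26 -0.11]
[ 537.598919  -249.6291466] 6.0203292622019 []
rt (70, 120, 40) [-0.46 -0.66]
rt (-70, 120, 40) [0.43 0.15]
rt (70, -120, 40) [-0.01 -0.85]
rt (-70, -120, 40) [0.54 0.12]
rs (70, 120, 40) [ 0.1 -1. ]
rs (-70, 120, 40) [-1.23 -1.57]
rs (70, -120, 40) [ 0.54 -0.31]
rt (19, 110, 46) [ 0.55 -0.12]
rt (19, -110, 46) [0.32 0.19]
rt (-19, 110, 46) [0.14 0.62]
rt (-57, 110, 46) [0.61 0.43]
rs (19, 110, 46) [ 0.04 -0.09]
rs (19, -110, 46) [-1.86  0.41]
```

View pics/ov1.png

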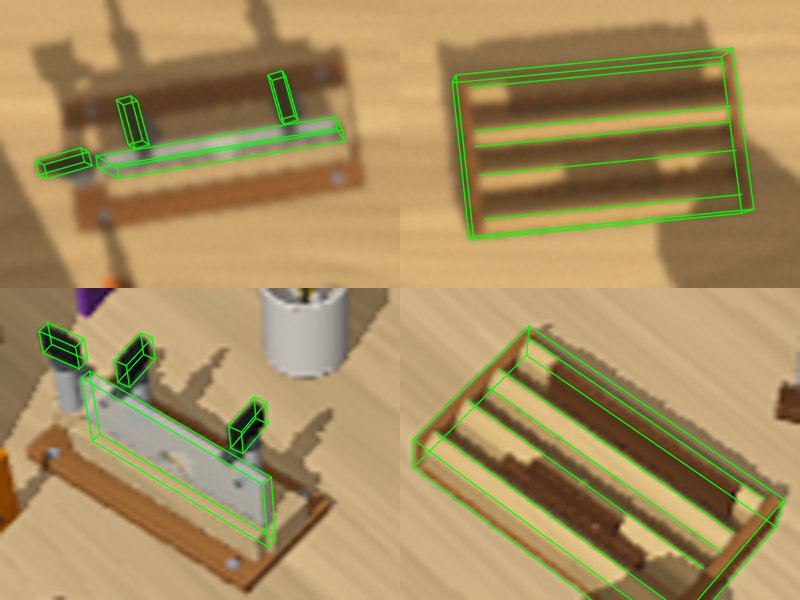

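The overlay fits to 1–2 px for both fixture and rack. I'll refine the fixture pose and knob angles from the black knob silhouettes.

```bash
cat > knob.py <<'E'
from h import *
from scipy.optimize import minimize
G={n:get_image(n) for n in('top','side')};f=np.load('fr.npy')
C={'top':(205,172,80,40),'side':(238,132,66,45)};K=6;D={}
for n,(x,y,w,h) in C.items():
    m=G[n]['pixels'][y:y+h,x:x+w].astype(float);v=m.max(2);sat=v-m.min(2)
    bright=62 if n=='side' else 75
    d=np.clip((bright+25-v)/50,0,1)*np.clip((38-sat)/15,0,1);D[n]=d;print(n,d.sum().round(1))
V=np.array([(x,y,z) for x in(-19,19) for y in(-6,6) for z in(103,129)])
def ren(n,p):
    x,y,w,h=C[n];m=np.zeros((h*K,w*K),np.uint8)
    for (a,b,o),t in zip([(24,62,0),(24,-62,0),(0,122,-np.pi/2)],p[3:6]):
        k=W(p,(a,b,0))[0];u=proj(G[n],W([k[0],k[1],p[2]+o+t],V))
        cv2.fillConvexPoly(m,cv2.convexHull(np.round(((u-[x,y]+.5)*K-.5)*16).astype(np.int32)),1,8,4)
    r=cv2.resize(m.astype(float),(w,h),interpolation=cv2.INTER_AREA)
    return cv2.GaussianBlur(r,(0,0),1.0) if n=='top' else r
def fit(ns):
    best=None
    for dt in(.03,.12,.22):
        c=lambda q:sum(((ren(n,np.r_[f[:2]+q[:2]*10,f[2]+q[2]*.1,q[3:]])-D[n])**2).sum() for n in ns)
        x0=np.r_[0,0,0,dt,dt,dt];S=np.vstack([x0]+[x0+np.eye(6)[i]*s for i,s in enumerate((.4,.4,.4,.12,.12,.12))])
        s=minimize(c,x0,method='Nelder-Mead',options=dict(initial_simplex=S,maxiter=900,xatol=1e-3,fatol=1e-3))
        if best is None or s.fun<best.fun:best=s
    q=best.x;p=np.r_[f[:2]+q[:2]*10,f[2]+q[2]*.1,q[3:]];print(ns,best.fun.round(1),p[:2].round(1),np.degrees(p[2:]).round(1));return p
if __name__=='__main__':
    fit(['side']);fit(['top']);p=fit(['side','top']);np.save('kn.npy',p)
    n=np.r_[p[:3],f[3:]];np.save('fr.npy',n)
    for nm,(a,b) in dict(L=(24,62),R=(24,-62),E=(0,122),S=(0,0)).items():print(nm,W(p,(a,b,0))[0].round(1))
E
python3 knob.py
```

```text
top 104.0
side 199.4
['side'] 34.4 [522.3 192.1] [  9.3  24.   15.6 -11.3]
['top'] 28.6 [522.8 191.5] [ 9.3 20.9 11.7 -5.3]
['side', 'top'] 63.9 [522.  191.7] [  9.2  24.   15.1 -10.1]
L [535.8 256.7   0. ]
R [555.6 134.3   0. ]
E [502.5 312.1   0. ]
S [522.  191.7   0. ]
```

```bash
python3 - <<'E'
from knob import *
p=np.load('kn.npy')
for nn,(x0,y0,w,h) in {'side':(240,135,17,18),'top':(211,196,24,13)}.items():
    x,y,_,_=C[nn];R=ren(nn,p)
    print(nn,x0,y0)
    for r in range(y0,y0+h):
        print(r,' '.join('%3d%s'%(G[nn]['pixels'][r,c].max(),'#' if R[r-y,c-x]>.5 else ' ') for c in range(x0,x0+w)))
def cfit(ns,sc):
    from scipy.optimize import differential_evolution as DE
    s=DE(lambda q:sum(((ren(n,np.r_[q[:2],np.radians(q[2]),q[3:]])-D[n])**2).sum() for n in ns),[(510,540),(180,205),(5,13)]+[(0,.25)]*3,maxiter=60,popsize=10,seed=1)
    print(ns,s.fun,s.x.round(2))
for ns in(['side'],['top'],['side','top']):cfit(ns,0)
E
```

```text
top 104.5
side 199.2
side 240 135
135 143  144  143  140  137  136  137  138  138  135  133  188  197  166  184  204  205 
136 142  145  146  146  144  140  138  138  138  136  130  180  201  204  209  208  203 
137 141  145  134  101  108# 139# 144  140  137  134  182  203  199  198  205  209  207 
138 141  130   88#  39#  44#  60#  84# 128  140  134  187  207  202  197  196  203  208 
139 140  116   60#  34#  32#  29#  32#  53#  82# 182  210  208  205  202  198  197  202 
140 137  123   74   28#  31#  37#  32#  28#  31#  86# 134  191  208  205  203  199  196 
141 136  139   97   26#  30#  29#  32#  36#  32#  26#  40# 123  189  206  205  204  200 
142 137  140   98   24#  26#  26#  29#  29#  33#  35#  28#  33# 180  206  203  204  204 
143 136  139  110   49#  24#  27#  26#  28#  28#  28#  21#   8# 188  211  202  202  204 
144 133  137  137  121   73#  26#  24#  26#  26#  27#  23#  10# 161  205  207  202  201 
145 131  133  137  139  106   70#  50#  30#  25#  26#  24#  14# 115  199  215  207  202 
146 131  131  134  138  107   81   79#  70#  47#  24#  23#  16#  81# 176  213  217  209
[... 1750 characters left out ...]
4# 126  164  172  155  140  142  150 
206 197  202  197  190  180  167  165  164  158  140  124  114  108  105  110  112  115  138  165  171  163  159  169  174 
207 193  199  200  198  197  193  192  192  187  177  167  155  140  129  121  120  127  138  154  162  168  179  189  195 
208 188  199  204  201  200  200  201  199  199  198  190  177  158  139  131  128  132  138  143  149  165  185  198  202 
['side'] 43.07062981044116 [5.2164e+02 1.9095e+02 9.9800e+00 2.4000e-01 2.3000e-01 0.0000e+00]
['top'] 30.20872765731223 [5.2224e+02 1.9152e+02 9.0000e+00 2.3000e-01 1.8000e-01 0.0000e+00]
['side', 'top'] 74.17185171738753 [5.2078e+02 1.9106e+02 8.8300e+00 2.5000e-01 2.4000e-01 0.0000e+00]
```

```bash
cat > knob2.py <<'E'
import knob
from knob import *
from scipy.optimize import differential_evolution as DE
a=np.linspace(0,2*np.pi,17)
HUB=np.array([(12*np.cos(t),12*np.sin(t),z) for t in a for z in(97,103)])
TOE=np.array([(x,y,z) for x in(-30,0) for y in(-6,6) for z in(96,101)])
def ren(n,p):
    x,y,w,h=C[n];m=np.zeros((h*K,w*K),np.uint8)
    for (a,b,o),t in zip([(24,62,0),(24,-62,0),(0,122,np.pi/2)],p[3:6]):
        k=W(p,(a,b,0))[0]
        for B in(V,HUB,TOE):
            u=proj(G[n],W([k[0],k[1],p[2]+o+t],B))
            cv2.fillConvexPoly(m,cv2.convexHull(np.round(((u-[x,y]+.5)*K-.5)*16).astype(np.int32)),1,8,4)
    r=cv2.resize(m.astype(float),(w,h),interpolation=cv2.INTER_AREA)
    return cv2.GaussianBlur(r,(0,0),1.0) if n=='top' else r
for n,(x,y,w,h) in C.items():
    m=G[n]['pixels'][y:y+h,x:x+w].astype(float);v=m.max(2);sat=v-m.min(2)
    D[n]=np.clip((125-v)/60,0,1)*np.clip((42-sat)/15,0,1)
def cfit(ns):
    s=DE(lambda q:sum(((ren(n,np.r_[q[:2],np.radians(q[2]),q[3:]])-D[n])**2).sum() for n in ns),[(510,540),(180,205),(5,13)]+[(-.25,1.6 if HI else .45)]*3,maxiter=70,popsize=10,seed=1)
    print(ns,round(s.fun,1),s.x.round(2));return s.x
HI=0
if __name__=='__main__':
    cfit(['side']);cfit(['top']);q=cfit(['side','top'])
    p=np.r_[q[:2],np.radians(q[2]),q[3:]];np.save('kn.npy',p);f[:3]=p[:3];np.save('fr.npy',f)
    for nm,(a,b) in dict(L=(24,62),R=(24,-62),E=(0,122),S=(0,0)).items():print(nm,W(p,(a,b,0))[0].round(1))
E
python3 knob2.py
```

```text
top 104.7
side 199.3
['side'] 56.6 [ 5.2410e+02  1.9417e+02  9.6600e+00  2.2000e-01  1.3000e-01 -7.0000e-02]
['top'] 41.2 [ 5.2356e+02  1.9320e+02  9.0200e+00  1.9000e-01  4.0000e-02 -1.4000e-01]
['side', 'top'] 100.8 [ 5.2367e+02  1.9344e+02  9.5200e+00  1.8000e-01  9.0000e-02 -6.0000e-02]
L [537.1 258.6   0. ]
R [557.6 136.3   0. ]
E [503.5 313.8   0. ]
S [523.7 193.4   0. ]
```

```bash
cat > go.py <<'E'
# usage: go.py x y z phi  -> tool-axis shift at present orientation, roll needed
from h import *
import sys
s=read_state();R=np.array(s['orientation']);a=[float(v) for v in sys.argv[1:]]
phi=np.degrees(np.arctan2(R[1,0],R[0,0]))
print('t',round(s['t'],2),'pos',s['eef_pos'].round(1),'phi',phi.round(1),'tilt',R[:2,2].round(3),'f',s['ft_force'].round(1),'tool f',(R.T@s['ft_force']).round(1),'tau',s['ft_torque'].round(2),'w',round(s['width']*85.4,1),'gf',s['gripper_force'],'j6',s['joints'][5])
if a:print('shift',(R.T@(np.array(a[:3])-s['eef_pos'])).round(1),'roll',round(-((a[3]-phi+180)%360-180),1))
E
python3 -m creep '[[40,[-27.2,-6.5,0],0],[40,[-27.2,-6.5,0],0],[40,[-27.2,-6.5,0],0],[40,[-27.2,-6.5,0],0],[40,[-27.2,-6.5,0],0],[40,[-27.2,-6.5,0],0],[40,[-27.2,-6.5,0],0],[40,[-27.2,-6.5,0],0],[40,[-27.2,-6.5,0],0],[40,[-27.2,-6.5,0],0],[40,[-27.2,-6.5,0],0],[40,[-27.2,-6.5,0],0],[40,[-27.2,-6.5,0],0],[40,[-27.2,-6.5,0],0],[40,[0,0,0],-7],[40,[0,0,0],-7],[40,[0,0,0],-7],[40,[0,0,0],-7],[40,[0,0,0],-7],[40,[0,0,0],-7]]' 30
python3 go.py 537.3 259 106 201
```

```text
t: 2.27
eef_pos: [537.0, 259.6, 231.2]
orientation: [[-0.952, -0.306, -0.0], [-0.306, 0.952, -0.0], [0.0, -0.0, -1.0]]
ft_force: [0.5, 0.1, -1.0]
width: 0.472
gripper_force: 0.0
t 2.27 pos [537.  259.6 231.2] phi -162.2 tilt [-0. -0.] f [ 0.5  0.1 -1. ] tool f [-0.5 -0.1  1. ] tau [-0.04 -0.01  0.03] w 40.3 gf 0.0 j6 0.8878355848428201
shift [-1.000e-01 -7.000e-01  1.252e+02] roll -3.2
```

```bash
python3 -m creep '[[40,[0,-0.7,28],-3.2],[40,[0,0,28],0],[40,[0,0,28],0],[40,[0,0,18],0],[40,[0,0,12],0],[40,[0,0,11],0],[40,[0,0,0],0],[20,[0,0,0],0],[9,[0,0,0],0],[9,[0,0,0],0],[9,[0,0,0],0],[9,[0,0,0],0],[9,[0,0,0],0]]' 25
python3 go.py
```

```text
t: 3.35
eef_pos: [537.3, 260.3, 107.4]
orientation: [[-0.935, -0.354, 0.001], [-0.354, 0.935, 0.003], [-0.002, 0.002, -1.0]]
ft_force: [-2.7, 5.6, 3.8]
width: 0.135
gripper_force: 29.9
t 3.35 pos [537.3 260.3 107.4] phi -159.3 tilt [0.001 0.003] f [-2.7  5.6  3.8] tool f [ 0.5  6.3 -3.8] tau [ 0.87  0.53 -0.06] w 11.6 gf 29.925846755504608 j6 -2.0285475068100323
```

```bash
python3 -m creep '[[9,[0,1.5,0],0],[9,[0,0,0],-7],[9,[0,0,0],-7],[9,[0,0,0],-7],[9,[0,0,0],-7],[9,[0,0,0],0]]' 40
python3 go.py
```

```text
t: 3.85
eef_pos: [537.4, 260.2, 107.4]
orientation: [[-0.658, -0.753, 0.002], [-0.753, 0.658, -0.0], [-0.001, -0.002, -1.0]]
ft_force: [-2.7, 0.0, 4.5]
width: 0.131
gripper_force: 42.2
t 3.85 pos [537.4 260.2 107.4] phi -131.2 tilt [ 0.002 -0.   ] f [-2.7  0.   4.5] tool f [ 1.8  2.1 -4.5] tau [0.12 0.33 0.04] w 11.2 gf 42.18481242656708 j6 -30.051172419201812
```

```bash
python3 -m creep '[[9,[0,0,0],-7],[9,[0,0,0],-7],[9,[0,0,0],-7],[9,[0,0,0],-7],[9,[0,0,0],-7],[9,[0,0,0],-6],[9,[0,0,0],-3],[9,[0,0,0],0]]'
python3 go.py
python3 -m creep '[[9,[0,0,0],-2],[9,[0,0,0],-2],[9,[0,0,0],-2],[9,[0,0,0],0]]'
python3 go.py
```

```text
t: 4.52
eef_pos: [537.7, 260.2, 107.4]
orientation: [[0.047, -0.999, 0.003], [-0.999, -0.047, -0.0], [0.001, -0.003, -1.0]]
ft_force: [-0.7, 0.2, 5.1]
width: 0.129
gripper_force: 42.1
t 4.52 pos [537.7 260.2 107.4] phi -87.3 tilt [ 0.003 -0.   ] f [-0.7  0.2  5.1] tool f [-0.2  0.6 -5.1] tau [0.09 0.22 0.08] w 11.0 gf 42.12368309497833 j6 -73.8991579976712
t: 4.85
eef_pos: [537.7, 260.2, 107.5]
orientation: [[0.148, -0.989, 0.002], [-0.989, -0.148, -0.0], [0.001, -0.002, -1.0]]
ft_force: [-2.1, 0.8, 5.4]
width: 0.129
gripper_force: 49.2
t 4.85 pos [537.7 260.2 107.5] phi -81.5 tilt [ 0.002 -0.   ] f [-2.1  0.8  5.4] tool f [-1.1  1.9 -5.4] tau [ 0.2   0.27 -0.69] w 11.0 gf 49.248016476631165 j6 -79.74663138634001
```

```bash
python3 -m creep '[[9,[0,0,0],-2],[9,[0,0,0],0],[40,[0,0,0],1],[40,[0,0,0],0],[40,[0,0,0],0],[40,[0,0,-25],0],[40,[0,0,-25],0],[40,[0,0,0],7],[40,[0,0,0],7],[40,[0,0,0],7],[40,[0,0,0],7],[40,[0,0,0],7],[40,[0,0,0],7],[40,[0,0,0],7],[40,[0,0,0],7],[40,[0,0,0],7],[40,[0,0,0],7],[40,[0,0,0],7],[40,[0,0,0],7]]'
python3 go.py 558.1 137.9 106 195
```

```text
t: 6.43
eef_pos: [536.5, 260.2, 156.0]
orientation: [[-0.964, -0.264, -0.0], [-0.264, 0.964, -0.001], [0.0, -0.001, -1.0]]
ft_force: [0.7, -0.7, -0.8]
width: 0.463
gripper_force: 0.0
t 6.43 pos [536.5 260.2 156. ] phi -164.7 tilt [-0.    -0.001] f [ 0.7 -0.7 -0.8] tool f [-0.5 -0.8  0.8] tau [ 0.02  0.   -0.04] w 39.6 gf 0.0 j6 3.472392063290268
shift [  11.5 -123.6   50.1] roll 0.3
```

```bash
python3 -m creep '[[40,[2.5,-24.7,0],0],[40,[2.5,-24.7,0],0],[40,[2.5,-24.7,0],0],[40,[2,-24.7,0],0],[40,[2,-24.8,0],0],[40,[0,0,0],0],[40,[0,0,20],0],[40,[0,0,18],0],[40,[0,0,11],0],[40,[0,0,0],0],[20,[0,0,0],0],[9,[0,0,0],0],[9,[0,0,0],0],[9,[0,0,0],0],[9,[0,0,0],0]]' 25
python3 go.py
```

```text
t: 7.68
eef_pos: [559.7, 138.6, 108.1]
orientation: [[-0.963, -0.271, 0.002], [-0.271, 0.963, 0.0], [-0.002, -0.0, -1.0]]
ft_force: [0.2, 0.5, 0.6]
width: 0.133
gripper_force: 24.7
t 7.68 pos [559.7 138.6 108.1] phi -164.3 tilt [0.002 0.   ] f [0.2 0.5 0.6] tool f [-0.3  0.4 -0.6] tau [ 0.14 -0.14 -0.09] w 11.4 gf 24.745829701423645 j6 -9.128142534519789
```

```bash
python3 -m creep '[[9,[0,0,0],-7],[9,[0,0,0],-7],[9,[0,0,0],-7],[9,[0,0,0],-7],[9,[0,0,0],-7],[9,[0,0,0],0]]' 40
python3 go.py
```

```text
t: 8.18
eef_pos: [559.4, 139.1, 108.2]
orientation: [[-0.632, -0.775, 0.001], [-0.775, 0.632, 0.002], [-0.002, 0.0, -1.0]]
ft_force: [-0.4, 3.0, 3.4]
width: 0.133
gripper_force: 41.4
t 8.18 pos [559.4 139.1 108.2] phi -129.2 tilt [0.001 0.002] f [-0.4  3.   3.4] tool f [-2.1  2.2 -3.4] tau [0.59 0.12 0.1 ] w 11.3 gf 41.42044544219971 j6 -44.25523076186017
```

```bash
python3 -m creep '[[9,[0,0.5,0],-7],[9,[0,0,0],-7],[9,[0,0,0],-7],[9,[0,0,0],-7],[9,[0,0,0],-7],[9,[0,0,0],-6],[9,[0,0,0],-4],[9,[0,0,0],-3],[9,[0,0,0],-2],[9,[0,0,0],0]]'
python3 go.py
```

```text
t: 9.02
eef_pos: [558.5, 139.4, 108.2]
orientation: [[0.181, -0.984, 0.0], [-0.984, -0.181, 0.002], [-0.002, -0.001, -1.0]]
ft_force: [-1.3, 3.4, 4.1]
width: 0.13
gripper_force: 59.5
t 9.02 pos [558.5 139.4 108.2] phi -79.6 tilt [0.    0.002] f [-1.3  3.4  4.1] tool f [-3.6  0.7 -4.1] tau [ 0.65  0.44 -1.12] w 11.1 gf 59.547798531129956 j6 -93.80046840115006
```

```bash
python3 -m creep '[[40,[0,0,0],1],[40,[0,0,0],0],[40,[0,0,0],0],[40,[0,0,-25],0],[40,[0,0,-25],0]]'
python3 go.py 503.7 315.8 106 282
```

```text
t: 9.43
eef_pos: [557.0, 138.2, 156.2]
orientation: [[0.167, -0.986, -0.004], [-0.986, -0.167, -0.001], [0.0, 0.004, -1.0]]
ft_force: [0.8, 0.7, 1.0]
width: 0.468
gripper_force: 0.0
t 9.43 pos [557.  138.2 156.2] phi -80.4 tilt [-0.004 -0.001] f [0.8 0.7 1. ] tool f [-0.5 -0.9 -1. ] tau [ 0.04 -0.05 -0.02] w 40.0 gf 0.0 j6 -93.05357205547267
shift [-184.    22.6   50.2] roll -2.4
```

```bash
python3 -m creep '[[40,[-26,3.3,0],0],[40,[-26,3.3,0],0],[40,[-26,3.2,0],0],[40,[-26,3.2,0],0],[40,[-26,3.2,0],0],[40,[-26,3.2,0],0],[40,[-28,3.2,0],-2.4],[40,[0,0,0],0],[40,[0,0,20],0],[40,[0,0,18],0],[40,[0,0,11],0],[40,[0,0,0],0],[20,[0,0,0],0],[9,[0,0,0],0],[9,[0,0,0],0],[9,[0,0,0],0],[9,[0,0,0],0]]' 25
python3 go.py 503.7 315.8 106 282
```

```text
t: 10.85
eef_pos: [503.8, 315.8, 109.1]
orientation: [[0.21, -0.978, -0.003], [-0.978, -0.21, -0.0], [-0.0, 0.003, -1.0]]
ft_force: [-5.4, -2.1, 1.7]
width: 0.135
gripper_force: 27.9
t 10.85 pos [503.8 315.8 109.1] phi -77.9 tilt [-0.003 -0.   ] f [-5.4 -2.1  1.7] tool f [ 1.   5.7 -1.6] tau [-0.22  1.01  0.03] w 11.5 gf 27.86058872938156 j6 -77.14641901040879
shift [-0.   0.1  3.1] roll 0.1
```

```bash
python3 -m creep '[[9,[0,1.2,0],0],[9,[0,0,0],-7],[9,[0,0,0],-7],[9,[0,0,0],-7],[9,[0,0,0],-7],[9,[0,0,0],-7],[9,[0,0,0],0]]' 40
python3 go.py
```

```text
t: 11.43
eef_pos: [503.7, 315.8, 109.1]
orientation: [[0.734, -0.68, -0.001], [-0.68, -0.734, 0.0], [-0.0, 0.0, -1.0]]
ft_force: [-5.0, -0.6, 3.7]
width: 0.131
gripper_force: 42.0
t 11.43 pos [503.7 315.8 109.1] phi -42.8 tilt [-0.001  0.   ] f [-5.  -0.6  3.7] tool f [-3.2  3.9 -3.7] tau [-0.28  0.94  0.06] w 11.2 gf 42.03952252864838 j6 -112.23160324131116
```

```bash
python3 -m creep '[[9,[0,0.3,0],-7],[9,[0,0,0],-7],[9,[0,0,0],-7],[9,[0,0,0],-7],[9,[0,0,0],-7],[9,[0,0,0],-6],[9,[0,0,0],-5],[9,[0,0,0],-3],[9,[0,0,0],0]]'
python3 go.py
```

```text
t: 12.18
eef_pos: [503.6, 315.6, 109.2]
orientation: [[0.995, 0.103, -0.0], [0.103, -0.995, 0.0], [-0.0, -0.0, -1.0]]
ft_force: [-5.1, -0.9, 6.0]
width: 0.128
gripper_force: 42.4
t 12.18 pos [503.6 315.6 109.2] phi 5.9 tilt [-0.  0.] f [-5.1 -0.9  6. ] tool f [-5.1  0.4 -6. ] tau [-0.31  1.13 -0.07] w 11.0 gf 42.35053360462189 j6 -160.98653172334343
```

```bash
python3 -m creep '[[9,[0,0,0],-2],[9,[0,0,0],-2],[9,[0,0,0],-1],[9,[0,0,0],0]]'
python3 go.py
python3 -m creep '[[40,[0,0,0],1],[40,[0,0,0],0],[40,[0,0,0],0],[40,[0,0,-25],0],[40,[0,0,-25],0],[40,[0,0,0],0]]'
python3 go.py 524.3 195.5 140 279.7
```

```text
t: 12.52
eef_pos: [503.6, 315.6, 109.2]
orientation: [[0.983, 0.185, -0.001], [0.185, -0.983, 0.001], [-0.0, -0.001, -1.0]]
ft_force: [-5.2, -1.5, 5.1]
width: 0.131
gripper_force: 59.7
t 12.52 pos [503.6 315.6 109.2] phi 10.7 tilt [-0.001  0.001] f [-5.2 -1.5  5.1] tool f [-5.4  0.5 -5.1] tau [-0.25  1.21 -1.38] w 11.2 gf 59.70393229275942 j6 -165.7209621221433
t: 13.02
eef_pos: [507.0, 317.2, 163.0]
orientation: [[0.985, 0.174, 0.007], [0.174, -0.985, 0.003], [0.008, -0.002, -1.0]]
ft_force: [1.0, 0.7, 0.2]
width: 0.471
gripper_force: 0.0
t 13.02 pos [507.  317.2 163. ] phi 10.0 tilt [0.007 0.003] f [1.  0.7 0.2] tool f [ 1.1 -0.5 -0.2] tau [ 0.01 -0.09  0.03] w 40.2 gf 0.0 j6 -165.08254945589755
shift [ -4.4 122.9  22.7] roll 90.3
```

```bash
python3 -m creep '[[30,[0,0,0],7],[30,[0,0,0],7],[30,[0,0,0],7],[30,[0,0,0],7],[30,[0,0,0],7],[30,[0,0,0],7],[30,[0,0,0],7],[30,[0,0,0],7],[30,[0,0,0],7],[30,[0,0,0],7],[30,[0,0,0],7],[30,[0,0,0],7],[30,[0,0,0],6.3],[30,[0,0,0],0]]'
python3 go.py 524.3 195.5 140 279.7
python3 - <<'E'
import knob2;from knob2 import *
from scipy.optimize import minimize
# silhouettes only as a check: fixed fixture pose from feel
F=np.array([524.3-.5,195.5-1.6,np.radians(9.7)])
for n in('side','top'):
    print(n,[(i,round(min((( (ren(n,np.r_[F,t])-D[n])**2).sum()) for t in [[a if j==i else 1.5 for j in range(3)]]),1)) for i in range(3) for a in(1.5,1.35,1.2,0.5)])
E
python3 ov.py pics/ov2.png 1.5 1.5 1.5
```

```text
t: 14.18
eef_pos: [504.2, 315.8, 158.0]
orientation: [[0.168, -0.986, 0.0], [-0.986, -0.168, 0.0], [0.0, -0.0, -1.0]]
ft_force: [0.0, -0.3, -0.4]
width: 0.35
gripper_force: 0.0
t 14.18 pos [504.2 315.8 158. ] phi -80.3 tilt [0. 0.] f [ 0.  -0.3 -0.4] tool f [0.3 0.  0.4] tau [-0.02 -0.06  0.02] w 29.9 gf 0.0 j6 -74.69383793262973
shift [122.    0.4  18. ] roll -0.0
top 496.6
side 214.2
side [(0, np.float64(77.1)), (0, np.float64(73.1)), (0, np.float64(78.6)), (0, np.float64(112.0)), (1, np.float64(77.1)), (1, np.float64(71.9)), (1, np.float64(75.2)), (1, np.float64(113.6)), (2, np.float64(77.1)), (2, np.float64(82.8)), (2, np.float64(88.3)), (2, np.float64(109.1))]
top [(0, np.float64(400.5)), (0, np.float64(400.9)), (0, np.float64(404.6)), (0, np.float64(429.8)), (1, np.float64(400.5)), (1, np.float64(402.1)), (1, np.float64(406.5)), (1, np.float64(421.7)), (2, np.float64(400.5)), (2, np.float64(403.6)), (2, np.float64(407.1)), (2, np.float64(412.6))]
```

View pics/ov2.png

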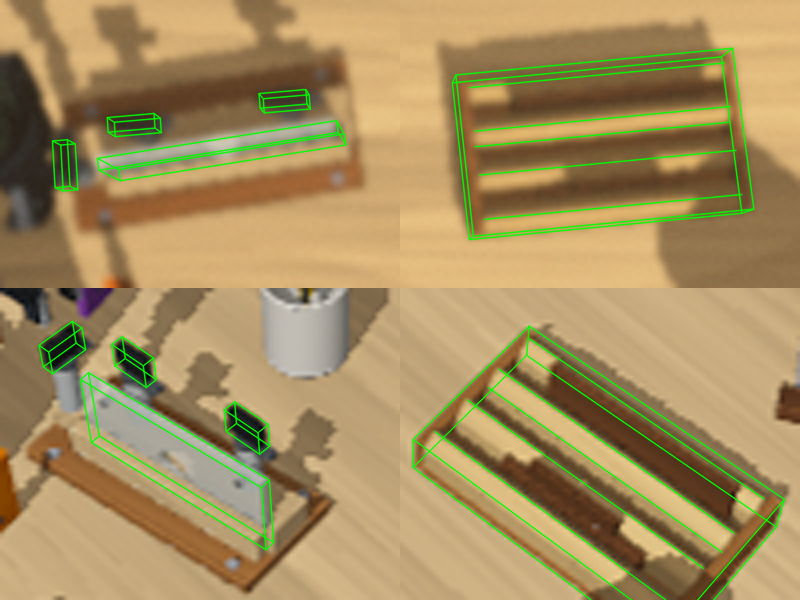

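All three knobs are open: their bars lie along the slab, or across it for the end knob, matching the 1.5 rad wireframe. The slab is free. Next I'll grip it.

```bash
python3 -m creep '[[30,[24.4,0,0],0],[30,[24.4,0.4,0],0],[30,[24.4,0,0],0],[30,[24.4,0,0],0],[30,[24.4,0,0],0],[30,[0,0,0],0],[30,[0,0,25],0],[30,[0,0,25],0],[30,[0,0,20],0],[30,[0,0,10],0],[30,[0,0,10],0],[30,[0,0,0],0],[20,[0,0,0],0],[6,[0,0,0],0],[6,[0,0,0],0],[6,[0,0,0],0],[6,[0,0,0],0]]' 30
python3 go.py 524.3 195.5 68 279.7
```

```text
t: 15.8
eef_pos: [525.1, 195.7, 69.3]
orientation: [[0.17, -0.985, 0.002], [-0.985, -0.17, 0.001], [-0.0, -0.002, -1.0]]
ft_force: [-0.3, -0.1, 2.6]
width: 0.108
gripper_force: 32.9
t 15.8 pos [525.1 195.7  69.3] phi -80.2 tilt [0.002 0.001] f [-0.3 -0.1  2.6] tool f [ 0.   0.3 -2.6] tau [0.07 0.08 0.04] w 9.3 gf 32.93103039264679 j6 -86.90704590699161
shift [0.1 0.8 1.3] roll 0.1
```

```bash
python3 -m creep '[[6,[0,0,0],0],[6,[0,0,-3],0],[6,[0,0,-7],0],[6,[0,0,-12],0],[6,[0,0,-16],0],[6,[0,0,-16],0],[6,[0,0,-16],0],[6,[0,0,-16],0],[6,[0,0,-16],0],[6,[0,0,-16],0],[6,[0,0,-12],0],[6,[0,0,0],0]]' 60
python3 go.py 537.6 -249.6 200 276
```

```text
t: 16.8
eef_pos: [525.6, 195.7, 201.1]
orientation: [[0.17, -0.985, 0.004], [-0.985, -0.17, 0.001], [-0.0, -0.004, -1.0]]
ft_force: [0.5, -0.9, -1.7]
width: 0.102
gripper_force: 58.8
t 16.8 pos [525.6 195.7 201.1] phi -80.2 tilt [0.004 0.001] f [ 0.5 -0.9 -1.7] tool f [ 1.  -0.4  1.7] tau [ 0.05 -0.08 -0.02] w 8.7 gf 58.80693733692169 j6 -86.90464978294854
shift [440.9  63.9   0.8] roll 3.8
```

```bash
python3 -m creep '[[6,[14,2,0],0],[6,[24.8,3.6,0],0],[6,[24.8,3.6,0],0],[6,[24.8,3.6,0],0],[6,[24.8,3.6,0],0],[6,[24.8,3.6,0],0],[6,[24.8,3.6,0],0],[6,[24.8,3.6,0],0],[6,[24.8,3.6,0],0],[6,[24.8,3.6,0],0],[6,[24.8,3.6,0],0],[6,[24.8,3.6,0],0],[6,[24.8,3.6,0],0],[6,[24.8,3.6,0],0],[6,[24.8,3.6,0],0],[6,[24.8,3.6,0],0],[6,[24.8,3.6,0],0],[6,[24.8,3.6,0],0],[6,[5.3,0.7,0],3.8],[6,[0,0,0],0]]'
python3 go.py 537.6 -249.6 120 276
```

```text
t: 18.47
eef_pos: [535.6, -251.7, 197.1]
orientation: [[0.1, -0.995, -0.001], [-0.995, -0.1, 0.0], [-0.0, 0.001, -1.0]]
ft_force: [-0.1, 0.2, -2.1]
width: 0.106
gripper_force: 58.8
t 18.47 pos [ 535.6 -251.7  197.1] phi -84.2 tilt [-0.001  0.   ] f [-0.1  0.2 -2.1] tool f [-0.2  0.1  2.1] tau [ 0.04 -0.03  0.03] w 9.0 gf 58.76179218292236 j6 -128.06261155970532
shift [-1.9 -2.3 77.1] roll -0.2
```

```bash
python3 -m creep '[[6,[-1.9,-2.3,12],0],[6,[0,0,18],0],[6,[0,0,18],0],[6,[0,0,18],0],[6,[0,0,11],0],[6,[0,0,0],0],[6,[0,0,0],0]]'
python3 go.py 537.6 -249.6 120 276
python3 - <<'E'
from h import *
f=np.load('fr.npy');Rk=f[3:];s=read_state();p=s['eef_pos'];ph=np.arctan2(s['orientation'][1,0],s['orientation'][0,0])
S=[p[0],p[1],ph+np.pi/2];z0=p[2]-54.3
out=[]
for n,(x,y,w,h),k in(('side',(325,190,100,95),6),):
    i=cv2.resize(get_image(n)['pixels'][y:y+h,x:x+w,::-1],None,fx=k,fy=k,interpolation=cv2.INTER_CUBIC);g=get_image(n)
    def L(P,Q,Fm,c):
        u=[tuple(int(v) for v in (proj(g,W(Fm,a))[0]-[x,y]+.5)*k*8) for a in(P,Q)];cv2.line(i,u[0],u[1],c,1,cv2.LINE_AA,3)
    for X in(-5,5):
        for q in((0,80),):
            v=[(X,-100,z0),(X,100,z0),(X,100,z0+80),(X,-100,z0+80)]
            for a in range(4):L(v[a],v[(a+1)%4],S,(0,255,0))
    for X,Z in((7,34),(19,46),(-19,46)):L((X,110,Z),(X,-110,Z),Rk,(255,0,255))
    out.append(i)
cv2.imwrite('pics/pl.png',np.hstack(out))
E
```

```text
t: 19.05
eef_pos: [537.9, -246.9, 120.8]
orientation: [[0.106, -0.994, -0.002], [-0.994, -0.106, 0.001], [-0.001, 0.001, -1.0]]
ft_force: [0.3, -0.1, -2.1]
width: 0.104
gripper_force: 58.7
t 19.05 pos [ 537.9 -246.9  120.8] phi -83.9 tilt [-0.002  0.001] f [ 0.3 -0.1 -2.1] tool f [ 0.2 -0.3  2.1] tau [-0.01  0.01 -0.  ] w 8.9 gf 58.74271631240845 j6 -127.8661208407432
shift [2.7 0.5 0.8] roll 0.1
```

View pics/pl.png

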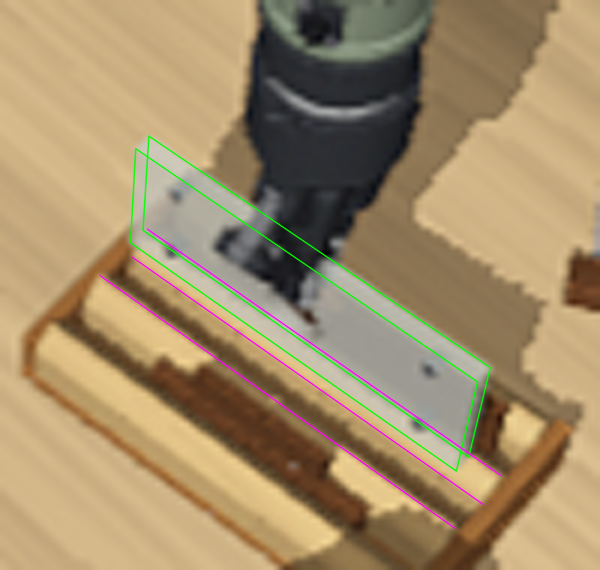

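The slab overlaps its predicted wireframe to about 1 px, hanging over the middle slot between the crest lines, with its ends inside the end walls. I'll lower it.

```bash
python3 -m creep '[[6,[2.5,0.3,10],0],[6,[0,0,8],0],[6,[0,0,5],0],[6,[0,0,5],0],[6,[0,0,5],0],[6,[0,0,0],0]]'
python3 go.py 537.6 -249.6 66.3 276
python3 -m creep '[[6,[0,0,5],0],[6,[0,0,5],0],[6,[0,0,3],0],[6,[0,0,0],0]]'
python3 go.py 537.6 -249.6 66.3 276
```

```text
t: 19.65
eef_pos: [537.6, -249.9, 86.9]
orientation: [[0.104, -0.995, -0.002], [-0.995, -0.104, 0.001], [-0.001, 0.002, -1.0]]
ft_force: [-0.8, -0.1, -2.2]
width: 0.109
gripper_force: 58.7
t 19.65 pos [ 537.6 -249.9   86.9] phi -84.0 tilt [-0.002  0.001] f [-0.8 -0.1 -2.2] tool f [0.  0.8 2.2] tau [-0.06 -0.02  0.  ] w 9.3 gf 58.74263942241669 j6 -128.0478369603068
shift [-0.3 -0.1 20.6] roll -0.0
t: 19.98
eef_pos: [537.8, -250.0, 74.4]
orientation: [[0.104, -0.995, -0.001], [-0.995, -0.104, 0.001], [-0.001, 0.001, -1.0]]
ft_force: [0.4, 0.4, -1.5]
width: 0.105
gripper_force: 58.7
t 19.98 pos [ 537.8 -250.    74.4] phi -84.0 tilt [-0.001  0.001] f [ 0.4  0.4 -1.5] tool f [-0.3 -0.4  1.5] tau [ 0.01 -0.02  0.02] w 8.9 gf 58.742544651031494 j6 -128.0474150587736
shift [-0.4  0.2  8.1] roll -0.0
```

```bash
python3 -m creep '[[6,[0,0,3],0],[6,[0,0,2],0],[6,[0,0,2],0],[6,[0,0,1],0],[6,[0,0,1],0],[6,[0,0,0],0]]'
python3 go.py 537.6 -249.6 66.3 276
```

```text
t: 20.48
eef_pos: [538.4, -250.3, 66.4]
orientation: [[0.104, -0.995, 0.0], [-0.995, -0.104, -0.0], [0.0, -0.0, -1.0]]
ft_force: [-0.7, 0.6, -1.3]
width: 0.101
gripper_force: 58.8
t 20.48 pos [ 538.4 -250.3   66.4] phi -84.0 tilt [ 0. -0.] f [-0.7  0.6 -1.3] tool f [-0.7  0.6  1.3] tau [ 0.06 -0.02  0.04] w 8.6 gf 58.78990888595581 j6 -128.0465453638387
shift [-0.8  0.7  0.1] roll -0.0
```

```bash
python3 -m creep '[[6,[0,0,1],0],[6,[0,0,0.5],0],[6,[0,0,0],0]]'
python3 go.py 537.6 -249.6 66.3 276
python3 -m creep '[[6,[0,0,0.7],0],[6,[0,0,0],0],[6,[0,0,0],0]]'
python3 go.py
```

```text
t: 20.73
eef_pos: [538.5, -250.3, 66.3]
orientation: [[0.104, -0.995, 0.001], [-0.995, -0.104, -0.001], [0.001, -0.001, -1.0]]
ft_force: [-3.3, 1.6, 10.1]
width: 0.105
gripper_force: 60.5
t 20.73 pos [ 538.5 -250.3   66.3] phi -84.0 tilt [ 0.001 -0.001] f [-3.3  1.6 10.1] tool f [ -1.9   3.1 -10.1] tau [ 0.46  0.78 -0.06] w 9.0 gf 60.52973806858063 j6 -128.0468191352204
shift [-0.8  0.9  0. ] roll -0.0
t: 20.98
eef_pos: [538.6, -250.4, 66.4]
orientation: [[0.105, -0.995, 0.001], [-0.995, -0.105, -0.001], [0.001, -0.001, -1.0]]
ft_force: [-5.0, 3.1, 15.2]
width: 0.106
gripper_force: 61.2
t 20.98 pos [ 538.6 -250.4   66.4] phi -84.0 tilt [ 0.001 -0.001] f [-5.   3.1 15.2] tool f [ -3.5   4.6 -15.2] tau [ 0.62  1.17 -0.09] w 9.0 gf 61.234374046325684 j6 -128.04726147227902
```

It's on the floor: 15 N of support at the expected height. I'll release and retreat.

```bash
python3 -m creep '[[6,[0,0,-1.5],0],[12,[0,0,0],0],[16,[0,0,0],0],[24,[0,0,0],0],[24,[0,0,0],0],[24,[0,0,-4],0],[24,[0,0,-8],0],[24,[0,0,-15],0],[24,[0,0,-25],0],[24,[0,0,-25],0],[24,[0,0,-25],0],[24,[0,0,-25],0],[24,[0,0,-25],0],[24,[-30,0,0],0],[24,[-30,0,0],0],[24,[-30,0,0],0],[24,[-30,0,0],0],[24,[-30,0,0],0],[24,[-30,0,0],0],[24,[0,0,0],0]]'
python3 ov.py pics/ov3.png 1.5 1.5 1.5
```

```text
t: 22.65
eef_pos: [518.4, -66.7, 218.4]
orientation: [[0.109, -0.994, -0.0], [-0.994, -0.109, 0.002], [-0.002, -0.0, -1.0]]
ft_force: [-1.5, -0.1, 0.3]
width: 0.279
gripper_force: 0.0
```

View pics/ov3.png

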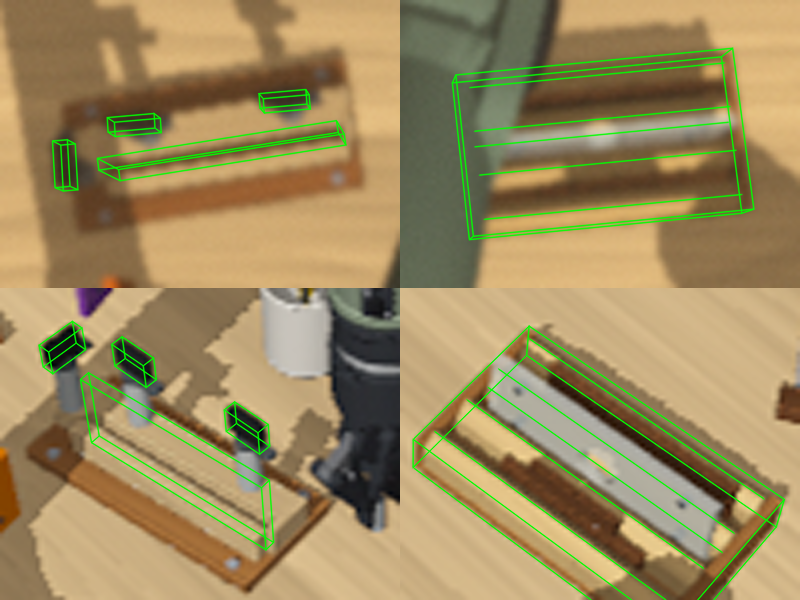

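The slab stands upright in the middle slot, the knobs are open, the templates are untouched and the arm is clear. I'll hand it in.

```bash
python3 -c "
from workcell import *
print(close_job())"
```

```text
the job is handed in; nothing more can be done
None
```

I turned all three knobs to their open stops, then set the clear sub-base on the middle slot's floor and handed the job in at about 23 s; the hand-in returned no verdict.

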